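# Feed the wax tin through the chute flap

## Task

Without gripping or lifting it, push the round wax tin along the chute's deck with the fingers, in line with the mouth and through the hanging flap, until it drops into the box behind. Then draw the fingers back so that the flap swings fully shut on its own. Leave the thread spool standing where it is on the deck and the cake of wax where it is on the roof.

Things in the scene. Friction and masses are not known exactly. Their poses are not given: they have to be found in the camera images.
- chute: Fixed plywood parts chute. Origin on the table under the flap; x axis points from the open loading deck through the mouth into the box, y to the left looking along x. Deck: flat, no rims, top 100 mm above the table, 200 mm wide (y -100 to +100) for x -140 to -55 mm, then a neck 116 mm wide to x = -12 mm, where it ends and things drop into the box.
- mouth (a point): Centre of the mouth at deck height (100 mm above the table), in the hanging flap's plane; axes as the chute's. Opening 80 mm wide (y -40 to +40), 47 mm high, between aluminium posts (out to y = +-58 mm, 8 mm thick) and under a lintel whose top is 58 mm above the deck.
- box_floor (a point): Middle of the floor of the receiving box behind the flap, 6 mm above the table; axes as the chute's. Inside it spans 107 mm along x and 104 mm along y; the clear roof's top is 162 mm above the table.
- flap (a joint): Flap angle, rad: 0 hanging shut, growing as the lower edge swings inward (chute +x), stop at 1.45. Aluminium sheet 76 mm wide, 56 mm long, 60 g, hung from a pin 46 mm above the deck at x = 0; it falls shut by its own weight and does not swing outward. Its lower edge hangs about 10 mm below deck height, in the gap behind the deck's end.
- tin_center (a point): Centre of the loose round wax tin with the wide yellowish lid, 68 mm diameter, 34 mm high, 0.08 to 0.17 kg; lies flat on the deck to the right of the mouth's line (chute -y side). Point half-way up.
- spool_center (a point): Centre of the thread spool, 36 mm diameter, 60 mm high, standing loose on the deck to the left of the mouth's line (chute +y side). Point half-way up. To be left alone.
- beeswax: Cake of beeswax 37 x 53 x 20 mm lying loose on the chute's clear roof near its far end. Origin at the centre of its underside. To be left alone.
Things that resemble listed ones, but are neither listed nor needed, are in the scene too. What is shaped like the part that bears tin_center but white is not meant.

How it is judged (in metres and radians):
On the way:
1. the tin, in the mouth, pushes the flap open (value of joint flap above 0.3 rad and x of tin_center in the frame of chute above -0.045 m and y of tin_center in the frame of chute between -0.03 and 0.03 m), for 0.05 s.
At the end, for the whole second after the job is handed in: The tin lies in the box behind the flap with its centre below deck height (less than 70 mm above the table); the flap hangs shut (under 0.08 rad); the spool and the cake of wax are within 20 mm of where they started (x of tin_center in the frame of chute between -0.005 and 0.095 m and y of tin_center in the frame of chute between -0.052 and 0.052 m and z of tin_center in the frame of chute below 0.07 m and value of joint flap below 0.08 rad and distance of each of spool_center, beeswax from where it was at the start of the episode below 0.02 m); the robot touches nothing.
It fails at once if the tin is lifted more than 18 mm off the deck (height (world z) of tin_center above 0.135 m).
It fails at once if the thread spool is shoved more than 20 mm or tipped over (distance of spool_center from where it was at the start of the episode above 0.02 m or angle between spool_center's own z axis and vertical above 0.4 rad).
It fails at once if the cake of wax is moved more than 20 mm (distance of beeswax from where it was at the start of the episode above 0.02 m).
It also fails if it takes over 38 s, if anything falls off the work surface, if the arm or the gripper's body presses on something with over 40 N, if the wrist force passes 120 N, or if a joint passes its speed limit or range.

## Robot

A 6-joint arm with a two-finger parallel gripper is mounted at the origin on the work surface; the furniture and walls round the work are solid. World frame = base frame: x ahead of the robot, y to its left, z up, the work surface at z = 0. Lengths are in m, angles in degrees, forces in N, time in s.
With the tool pointing down it reaches from about 0.25 to 0.725 m from the base axis. Payload 4 kg.
Tool frame: the origin (TCP) lies midway between the tips of the shut fingers; the grasp point (between the pads) lies tcp_to_grasp behind it (tcp_to_grasp is the distance from the TCP to the grasp point, in m); z points along the fingers, y is the line along which they close (so a half turn about z gives the same grasp; the last joint's range is limited). The gripper opens to 85 mm and grips with 20 to 120 N. Pads are 22 mm wide; open, the fingers measure 114 mm over their backs; the gripper's body (76 mm by 85 mm) begins 54 mm behind the grasp point. The pads swing forward as they close: fully open they stand 13 mm farther back than shut.
Start: joints at [64.973, 13.785, 0.286, 76.501, 0, 90], TCP at [0.212, 0.453, 0.231] pointing down, gripper open.
Joint ranges: [-155.79, 155.79], [-60.16, 107.12], [-62.33, 73.08], [-114, 123.19], [-81.49, 82.49], [-180, 180]. Speed limits (degrees/s): [159.86, 159.86, 180, 180, 180, 180].

## Interface

Orientations are given as [roll, pitch, yaw] about the fixed x, y, z axes, in that order (R = Rz(yaw) Ry(pitch) Rx(roll)).
In Python, from cell import sense, snapshot, calibration, hand_in, tcp_to_grasp gives the robot as it stands.
- The arm moves only by the tool jog_arm, never from a script. Its argument "moves" is a list that holds one entry, the list of rows, each a list of 7 numbers: the turn, a rotation vector about the tool's x, y, z in rad, then the shift along the tool's x, y, z in cm, then the gripper command: -1 is shut, 1 is fully open, values between are in proportion. In form: [[[ax, ay, az, dx, dy, dz, grip], ...]]. A call has 1 to 20 rows; each row is the pose to reach, as a shift and turn from the pose commanded when the call began, along the tool's axes at that moment; what a row does not reach only later rows make up. A row lasts 1/12 s, in which the tool goes at most 41.7 mm and 7.16 degrees, less where a joint would pass 70% of its speed; a pose out of reach is approached as far as the arm can. A call with a gripper value outside its range is refused whole. The fingers move at their own pace and stop on an object; "grip_force" is the grip in N (left out, the last holds). Time passes only in rows, so rows that repeat a pose let the fingers close. It gives the time, the measured TCP pose, the force, the opening and the grip force at its end, in the units of the state.
- sense(): the state, without advancing time (a new reading comes with each control period).
- snapshot(name): name is "side" or "top" or "wrist"; returns the picture (400x640x3 uint8, blue, green, red); there is no depth.
- calibration(name): a dict with "K" (3x3 intrinsics, pixels), "camera_from_world" (4x4, takes a point from world to camera coordinates). Camera axes: x right, y up, looking along -z (the intrinsics and any distortion apply to the point x, -y, -z); pixel columns grow to the right and rows downward; lengths in m; the calibration is good to about 2 mm. A picture is of the moment at which its call begins: read the wrist's pose just before it. calibration takes no time and is no camera call; for the wrist camera it gives the pose at the moment of the call.
- hand_in(): hands the job in; it is judged then, once.
The state is a dict: "time_s": time; "joints": joint angles; "qd": joint speeds; "tau": joint torques, N m; "ee_pos": TCP position; "ee_rot": TCP orientation; "wrist_force": force on the tool from outside, world axes, zero at the start; "moment": the same for the moment, N m; "opening": opening from 0.0 (shut) to 1.0 (fully open); "grasp_force": force on a finger pad.
Only numpy, scipy, OpenCV 4.12 (cv2) and the standard library are available. Lean on these libraries where they do the work, as an engineer would, in place of code of your own. Each camera call takes 0.05 s, during which the arm holds its last target. There are 200 camera calls.

## Working session

There is one attempt and no reset: what is moved stays moved. The work goes in short steps, Python scripts to look and compute and a tool call to move; the robot and the scene stay as the last step left them, time stands still between calls to the robot, and variables do not carry over. Pictures are saved under pics/ and viewed, at most 10 in all, crops included, and the job is handed in when it is done.

Besides the shell and the picture viewer there is one more tool, called after ">>>" by a JSON object that holds its "fn" and its "kwargs", one argument or row to a line. jog_arm: Moves the arm, as the interface text tells. Its arguments: {"type":"object","properties":{"moves":{"type":"array","items":{"type":"array","items":{"type":"array","items":{"type":"number"}}}},"grip_force":{"type":"number"}},"required":["moves"]}

```bash
mkdir -p pics; ls
python3 - <<'E'
from cell import *
import cv2
print(sense(), tcp_to_grasp)
for n in("top","side"):
    im=snapshot(n); cv2.imwrite(f"pics/{n}0.png",im)
    c=calibration(n); print(n,c)
E
```

```text
pics
{'time_s': 0.0, 'joints': array([ 6.49762243e+01,  1.38319432e+01,  2.13725399e-01,  7.65017322e+01,
       -4.44656123e-04,  9.00010761e+01]), 'qd': array([-0.00940428, -0.07861333, -0.07785013, -0.05853769, -0.03714296,
       -0.05292477]), 'tau': array([ 1.24509417e-03, -3.72315538e+01,  2.52409065e+01,  1.69457286e-02,
       -1.54768350e-04, -2.11934470e-06]), 'ee_pos': array([0.21123179, 0.45249214, 0.23041526]), 'ee_rot': array([-1.79880050e+02,  4.46908078e-04,  1.54975149e+02]), 'wrist_force': array([0.09249529, 0.09450688, 0.09453373]), 'moment': array([-0.03493789, -0.04878016,  0.04563225]), 'grasp_force': 0.0, 'opening': 0.9958255414034575} 0.0187
top {'K': array([[465.50328117,   0.        , 314.23670589],
       [  0.        , 465.50328117, 204.18795117],
       [  0.        ,   0.        ,   1.        ]]), 'camera_from_world': array([[-0.02005969, -0.99975776,  0.00905694, -0.26366954],
       [ 0.98588654, -0.01827379,  0.16641455, -0.50920517],
       [-0.16620873,  0.01226734,  0.98601428, -1.51644427],
       [ 0.        ,  0.        ,  0.        ,  1.        ]])}
side {'K': array([[510.68347566,   0.        , 328.48621547],
       [  0.        , 510.68347566, 203.91044704],
       [  0.        ,   0.        ,   1.        ]]), 'camera_from_world': array([[ 0.27906442,  0.96021032,  0.01091739,  0.13197533],
       [-0.80018867,  0.22624235,  0.555439  ,  0.39098575],
       [ 0.53086829, -0.16373923,  0.83148561, -1.63920728],
       [ 0.        ,  0.        ,  0.        ,  1.        ]])}
```

View pics/top0.png

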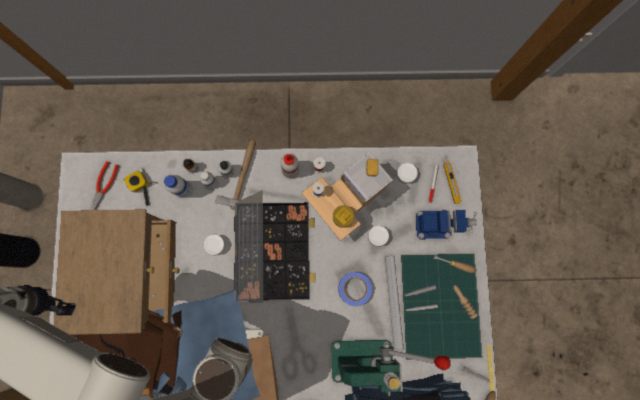

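View pics/side0.png

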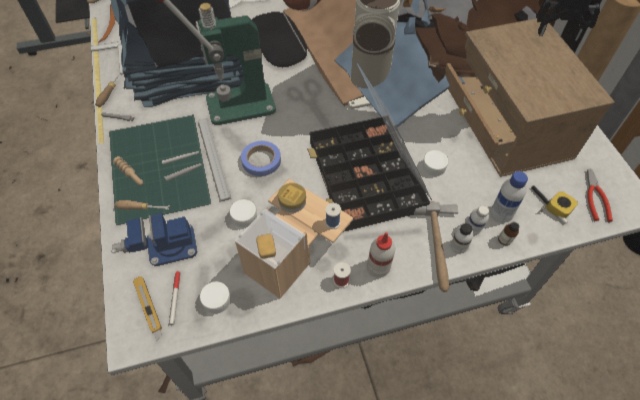

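The chute's deck is at about (335,208) in the top view, with the tin at (344,216), the spool at (319,187) and the wax at (372,167). I'll enlarge both views.

Run:
```python
import cv2
a=cv2.imread("pics/top0.png")[145:250,290:430]; cv2.imwrite("pics/t1.png",cv2.resize(a,None,fx=5.7,fy=5.7,interpolation=2))
a=cv2.imread("pics/side0.png")[170:300,225:365]; cv2.imwrite("pics/s1.png",cv2.resize(a,None,fx=4.6,fy=4.6,interpolation=2))
```

```text
(no output)
```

View pics/t1.png

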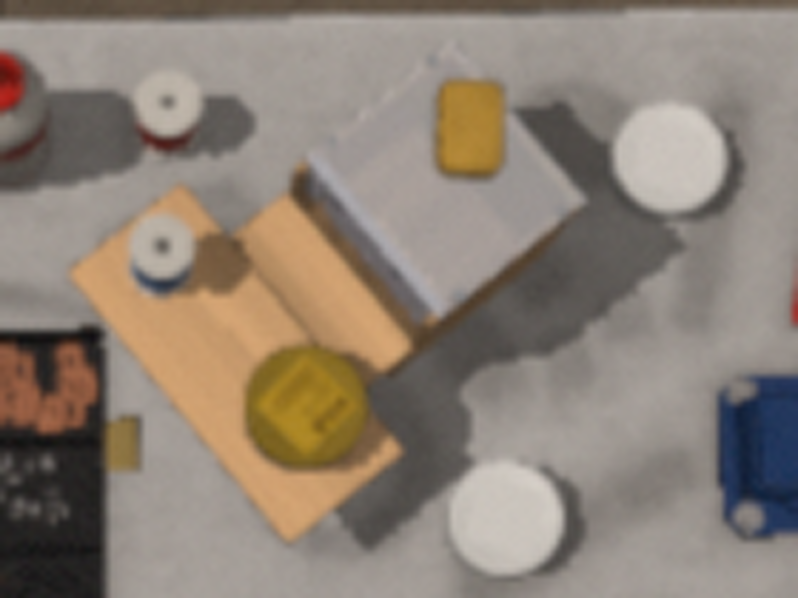

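View pics/s1.png

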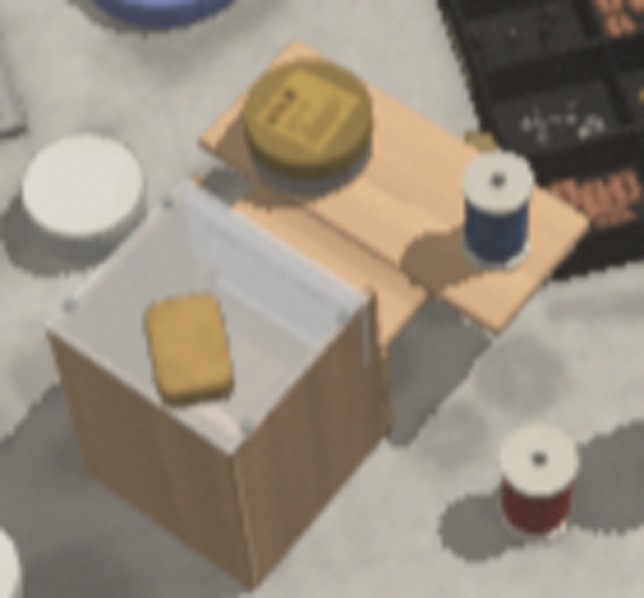

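Top crop: deck corners (72,272), (291,542), (402,452), (183,187); lid centre (308,407); spool top (163,245). Side crop: the same corners at (588,222), (297,42), (200,143), (497,331); lid (308,113); spool top (498,180).

```bash
cat > h.py <<'E'
import numpy as np
from scipy.optimize import least_squares
from cell import *
C={n:calibration(n) for n in("top","side")}
def proj(n,P):
    c=C[n];q=np.asarray(P)@c["camera_from_world"][:3,:3].T+c["camera_from_world"][:3,3]
    q=q*[1,-1,-1];u=q@c["K"].T;return u[...,:2]/u[...,2:]
T=lambda p:np.array(p)/5.7+[290,145]-.4
S=lambda p:np.array(p)/4.6+[225,170]-.4
def tri(a,b):
    return least_squares(lambda X:np.r_[proj("top",X)-a,proj("side",X)-b],[.5,0,.1])
E
python3 - <<'E'
from h import *
ct=T([(72,272),(291,542),(402,452),(183,187)]);cs=S([(588,222),(297,42),(200,143),(497,331)])
L=np.array([(-140,100),(-140,-100),(-55,-100),(-55,100)])/1e3
def W(p):
    c,s=np.cos(p[2]),np.sin(p[2]);return np.c_[L@np.array([[c,s],[-s,c]])+p[:2],np.full(4,p[3])]
r=least_squares(lambda p:np.r_[proj("top",W(p))-ct,proj("side",W(p))-cs].ravel(),[.55,-.25,-.6,.1])
p=r.x;print("chute",p,np.degrees(p[2]),"res",r.fun.round(1))
np.save("p.npy",p)
c,s=np.cos(p[2]),np.sin(p[2])
for n,a,b in(("tin",T((308,407)),S((308,113))),("spool",T((163,245)),S((498,180))),("wax",T((470,126)),S((188,343)))):
    q=tri(a,b);X=q.x;d=X[:2]-p[:2];print(n,X.round(4),"chute",(np.array([[c,s],[-s,c]])@d).round(4),q.fun.round(1))
E
```

```text
chute [ 0.54008127 -0.40323648 -0.91461196  0.09828023] -52.4034051057871 res [-1.   0.2 -0.4  0.9  0.5  0.2 -0.1 -0.8  0.8  0.1 -0.5 -0.4 -1.  -0.2
 -0.   1. ]
tin [ 0.4497 -0.3629  0.134 ] chute [-0.0871 -0.047 ] [-0.3 -0.1 -0.3  0. ]
spool [ 0.5359 -0.2849  0.1643] chute [-0.0963  0.0689] [-0.1 -0.  -0.1  0. ]
wax [ 0.595  -0.4534  0.1822] chute [0.0732 0.0129] [ 0.1  0.   0.1 -0. ]
```

```bash
cat >> h.py <<'E'
from scipy.spatial.transform import Rotation as R
def to(x,y,z,yaw=None,pr=True):
    "shift (cm) and turn in tool axes from now to chute point x,y (mm), height z (m)"
    p=np.load("p.npy");c,s=np.cos(p[2]),np.sin(p[2]);yaw=np.degrees(p[2])+180
    w=np.r_[np.array([[c,-s],[s,c]])@[x/1e3,y/1e3]+p[:2],z]
    st=sense();Rn=R.from_euler('xyz',st["ee_rot"],degrees=True);Rt=R.from_euler('xyz',[180,0,yaw],degrees=True)
    print((x,y,z),"turn",(Rn.inv()*Rt).as_rotvec().round(3),"shift cm",(Rn.inv().apply(w-st["ee_pos"])*100).round(2),"world",w.round(3))
def where():
    p=np.load("p.npy");c,s=np.cos(p[2]),np.sin(p[2]);st=sense()
    print("t",st["time_s"],"chute xy",(np.array([[c,s],[-s,c]])@(st["ee_pos"][:2]-p[:2])*1e3).round(1),"z",st["ee_pos"][2].round(4),"rot",st["ee_rot"].round(2),"F",st["wrist_force"].round(1),"op",st["opening"])
E
python3 -c "
from h import *
to(-87,-115,.25)"
```

```text
(-87, -115, 0.25) turn [-0.002  0.     0.478] shift cm [-52.98 -69.85  -1.82] world [ 0.396 -0.404  0.25 ]
```

>>> {"fn": "jog_arm", "kwargs": {
  "moves": [
    [[0,0,0,0,0,-4,-1],[0,0,0,0,0,-7,-1],[0,0,0.478,-53,-69.8,-7,-1],[0,0,0.478,-53,-69.8,-7,-1],[0,0,0.478,-53,-69.8,-7,-1],[0,0,0.478,-53,-69.8,-7,-1],[0,0,0.478,-53,-69.8,-7,-1],[0,0,0.478,-53,-69.8,-7,-1],[0,0,0.478,-53,-69.8,-7,-1],[0,0,0.478,-53,-69.8,-7,-1],[0,0,0.478,-53,-69.8,-7,-1],[0,0,0.478,-53,-69.8,-7,-1],[0,0,0.478,-53,-69.8,-7,-1],[0,0,0.478,-53,-69.8,-7,-1],[0,0,0.478,-53,-69.8,-7,-1],[0,0,0.478,-53,-69.8,-7,-1],[0,0,0.478,-53,-69.8,-7,-1],[0,0,0.478,-53,-69.8,-7,-1],[0,0,0.478,-53,-69.8,-7,-1],[0,0,0.478,-53,-69.8,-7,-1]]
  ]
}}

```text
time_s: 1.77
ee_pos: [0.3694, -0.2822, 0.3009]
ee_rot: [180.0, -0.0, 127.5]
wrist_force: [0.7, -0.0, -1.1]
opening: -0.001
grasp_force: 0.0
```

```bash
python3 -c "
from h import *
where();to(-87,-115,.25);to(-87,-115,.11)"
```

```text
t 1.7667 chute xy [-200.   -61.4] z 0.3009 rot [ 1.8000e+02 -4.0000e-02  1.2753e+02] F [ 0.7 -0.  -1.1] op -0.0012550779543903084
(-87, -115, 0.25) turn [ 0.    -0.001 -0.001] shift cm [-11.31  -5.34   5.08] world [ 0.396 -0.404  0.25 ]
(-87, -115, 0.11) turn [ 0.    -0.001 -0.001] shift cm [-11.32  -5.34  19.08] world [ 0.396 -0.404  0.11 ]
```

>>> {"fn": "jog_arm", "kwargs": {
  "moves": [
    [[0,0,0,-11.3,-5.3,2,-1],[0,0,0,-11.3,-5.3,2,-1],[0,0,0,-11.3,-5.3,2,-1],[0,0,0,-11.3,-5.3,4,-1],[0,0,0,-11.3,-5.3,8,-1],[0,0,0,-11.3,-5.3,12,-1],[0,0,0,-11.3,-5.3,12,-1],[0,0,0,-11.3,-5.3,12,-1],[0,0,0,-11.3,-5.3,12,-1]]
  ]
}}

```text
time_s: 2.52
ee_pos: [0.3977, -0.4028, 0.1834]
ee_rot: [180.0, 0.2, 127.6]
wrist_force: [0.4, -0.5, 0.9]
opening: 0.002
grasp_force: 0.0
```

```bash
python3 -c "
from h import *
import cv2
where();to(-87,-115,.111)
a=snapshot('top')[145:265,290:430]; cv2.imwrite('pics/t2.png',cv2.resize(a,None,fx=5,fy=5,interpolation=2))
print(proj('top',sense()['ee_pos']))
"
```

```text
t 2.5167 chute xy [ -87.2 -112.5] z 0.1834 rot [1.7998e+02 1.6000e-01 1.2759e+02] F [ 0.4 -0.5  0.9] op 0.0021383565873221155
(-87, -115, 0.111) turn [ 0.     0.003 -0.   ] shift cm [-0.   -0.25  7.24] world [ 0.396 -0.404  0.111]
[358.39162697 230.12238785]
```

View pics/t2.png

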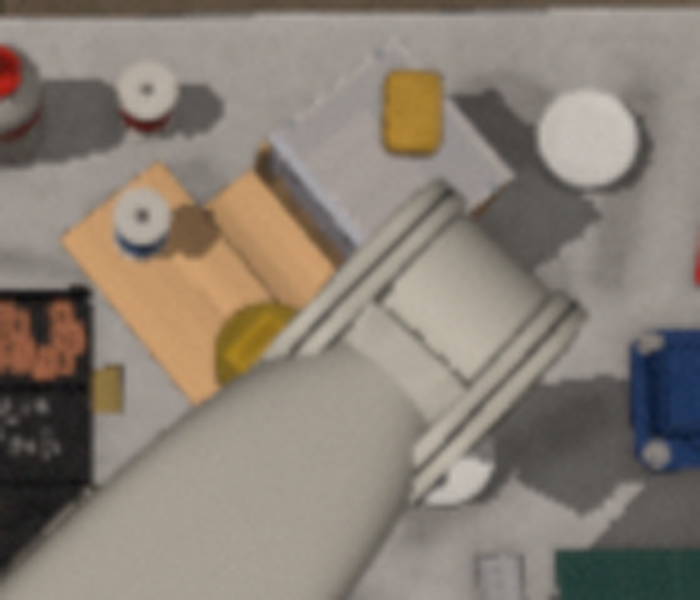

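The top view is blocked by the wrist. The tin at (250,340) and the spool haven't moved. Next I descend and push in +y.

>>> {"fn": "jog_arm", "kwargs": {
  "moves": [
    [[0,0,0,0,-0.2,3.5,-1],[0,0,0,0,-0.2,7.2,-1],[0,0,0,0,-0.2,7.2,-1],[0,0,0,0,0.8,7.2,-1],[0,0,0,0,1.4,7.2,-1],[0,0,0,0,2,7.2,-1],[0,0,0,0,2.6,7.2,-1],[0,0,0,0,3.2,7.2,-1],[0,0,0,0,3.8,7.2,-1],[0,0,0,0,4.4,7.2,-1],[0,0,0,0,4.9,7.2,-1],[0,0,0,0,5.4,7.2,-1],[0,0,0,0,5.8,7.2,-1],[0,0,0,0,5.8,7.2,-1],[0,0,0,0,5.8,7.2,-1]]
  ]
}}

```text
time_s: 3.82
ee_pos: [0.4429, -0.3661, 0.109]
ee_rot: [180.0, -0.0, 127.6]
wrist_force: [-1.5, 0.5, 0.9]
opening: 0.001
grasp_force: 0.0
```

```bash
python3 -c "
from h import *
import cv2
where()
a=snapshot('side')[170:300,225:365]; cv2.imwrite('pics/s2.png',cv2.resize(a,None,fx=4.6,fy=4.6,interpolation=2))
"
```

```text
t 3.8167 chute xy [-88.7 -54.3] z 0.109 rot [ 1.7998e+02 -4.0000e-02  1.2762e+02] F [-1.5  0.5  0.9] op 0.0011140982264754447
```

View pics/s2.png

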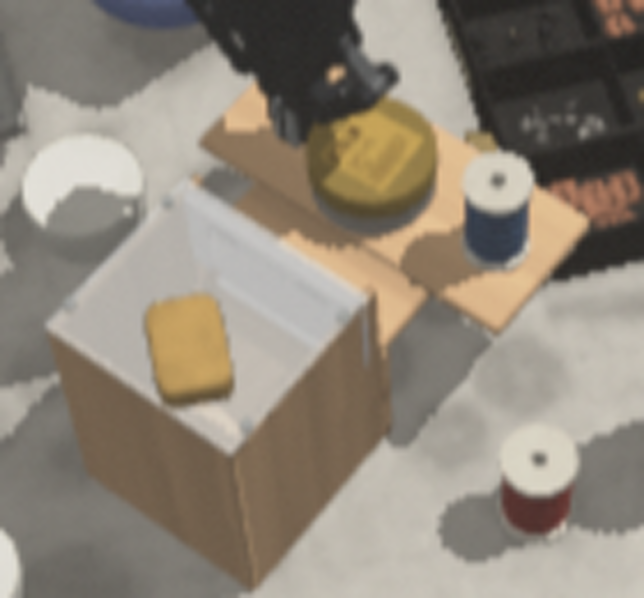

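The lid centre is now at about (371,153) in the crop, and the spool is untouched.

```bash
python3 -c "
from h import *
p=np.load('p.npy');c,s=np.cos(p[2]),np.sin(p[2]);M=np.array([[c,s],[-s,c]])
for uv in ((371,153),(308,113)):
  q=least_squares(lambda X:proj('side',np.r_[X,.134])-S(uv),[.45,-.36]).x
  print((M@(q-p[:2])*1e3).round(1))
where(); to(-88,-46,.111)
"
```

```text
[-87.2  -4.7]
[-87.5 -46.5]
t 3.8667 chute xy [-88.7 -54.6] z 0.109 rot [ 1.7998e+02 -4.0000e-02  1.2760e+02] F [0.2 0.  0.1] op 0.0005211255698941183
(-88, -46, 0.111) turn [ 0.    -0.001  0.   ] shift cm [-0.07  0.86 -0.2 ] world [ 0.45  -0.362  0.111]
```

>>> {"fn": "jog_arm", "kwargs": {
  "moves": [
    [[0,0,0,0,0.3,0,-1],[0,0,0,0,0.5,0,-1],[0,0,0,0,0.5,0,-1],[0,0,0,0,-0.5,0,-1],[0,0,0,0,-2,0,-1],[0,0,0,0,-2,-3,-1],[0,0,0,0,-2,-7,-1],[0,0,0,3.5,0,-8,-0.1],[0,0,0,7.2,4,-8,-0.1],[0,0,0,7.2,5.4,-8,-0.1],[0,0,0,7.2,5.4,-8,-0.1],[0,0,0,7.2,5.4,-8,-0.1]]
  ]
}}

```text
time_s: 4.87
ee_pos: [0.4417, -0.2761, 0.1898]
ee_rot: [-180.0, 0.1, 127.7]
wrist_force: [-0.4, -0.5, 0.7]
opening: 0.45
grasp_force: 0.0
```

```bash
python3 -c "
from h import *
import cv2
where();to(-160,0,.111)
a=snapshot('side')[170:300,225:365]; cv2.imwrite('pics/s3.png',cv2.resize(a,None,fx=4.6,fy=4.6,interpolation=2))
"
```

```text
t 4.8667 chute xy [-160.7   -0.4] z 0.1898 rot [-1.7999e+02  6.0000e-02  1.2771e+02] F [-0.4 -0.5  0.7] op 0.44982559427370056
(-160, 0, 0.111) turn [-0.     0.001  0.002] shift cm [-0.07  0.04  7.88] world [ 0.442 -0.276  0.111]
```

View pics/s3.png

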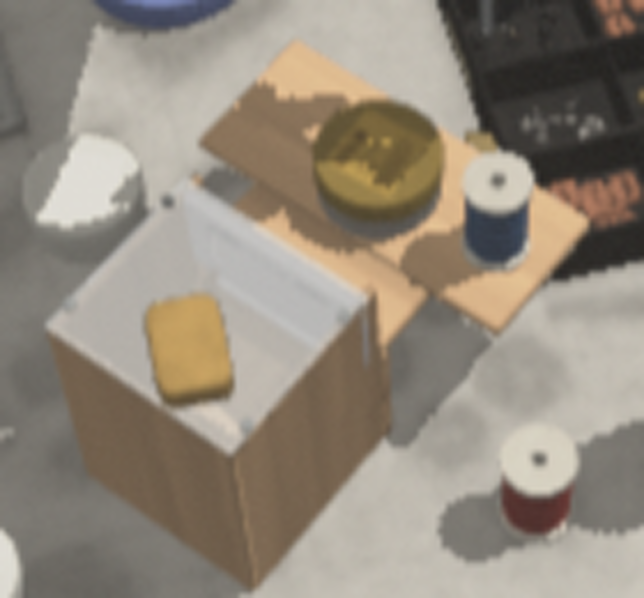

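The lid is now centred at about (379,156), i.e. y≈0. Next I descend behind it and push along +x to just before the flap opens wide.

>>> {"fn": "jog_arm", "kwargs": {
  "moves": [
    [[0,0,0,0,0,4,-0.1],[0,0,0,0,0,8.1,-0.1],[0,0,0,0,0,8.2,-0.1],[0,0,0,-1.5,0,8.2,-0.1],[0,0,0,-2.5,0,8.2,-0.1],[0,0,0,-3.2,0,8.2,-0.1],[0,0,0,-4,0,8.2,-0.1],[0,0,0,-4.8,0,8.2,-0.1],[0,0,0,-5.6,0,8.2,-0.1],[0,0,0,-6.4,0,8.2,-0.1],[0,0,0,-7.2,0,8.2,-0.1],[0,0,0,-7.8,0,8.2,-0.1],[0,0,0,-8.4,0,8.2,-0.1],[0,0,0,-8.4,0,8.2,-0.1]]
  ]
}}

```text
time_s: 6.08
ee_pos: [0.4937, -0.3442, 0.1072]
ee_rot: [180.0, 0.1, 127.6]
wrist_force: [-0.2, 0.2, -0.1]
opening: 0.451
grasp_force: 0.0
```

```bash
python3 -c "
from h import *
import cv2
where()
p=np.load('p.npy');c,s=np.cos(p[2]),np.sin(p[2])
for x,y,z in((0,58,.158),(0,-58,.158),(-4,0,.158)):
  print((proj('side',np.r_[np.array([[c,-s],[s,c]])@[x/1e3,y/1e3]+p[:2],z])-[225,170]+.4)*4.6)
a=snapshot('side')[170:300,225:365]; cv2.imwrite('pics/s4.png',cv2.resize(a,None,fx=4.6,fy=4.6,interpolation=2))
"
```

```text
t 6.0833 chute xy [-75.1  -0.7] z 0.1072 rot [1.7999e+02 7.0000e-02 1.2757e+02] F [-0.2  0.2 -0.1] op 0.45141189261325976
[362.18179725 309.58355281]
[178.50119275 189.61999501]
[273.98675471 243.07225969]
```

View pics/s4.png

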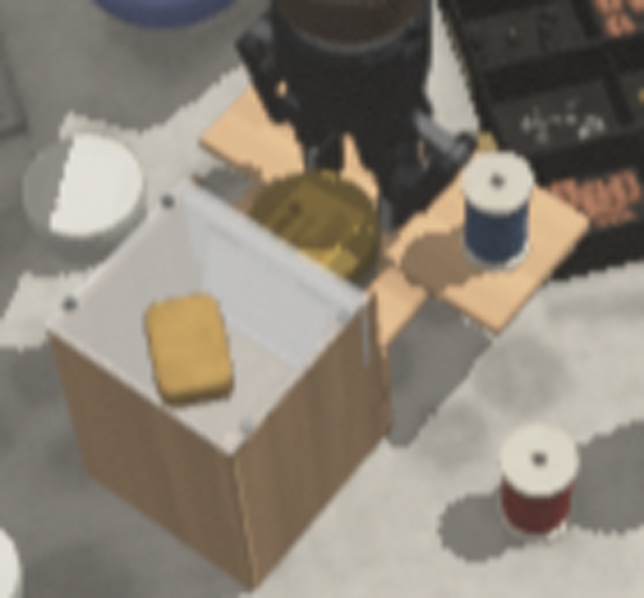

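The lid centre is at about (315,223), lined up with the mouth. The lintel's front edge runs from (190,182) to (372,293), as predicted. I'll keep pushing.

>>> {"fn": "jog_arm", "kwargs": {
  "moves": [
    [[0,0,0,-0.8,0,0,-0.1],[0,0,0,-1.6,0,0,-0.1],[0,0,0,-2.3,0,0,-0.1],[0,0,0,-3,0,0,-0.1],[0,0,0,-3.5,0,0,-0.1],[0,0,0,-4,0,0,-0.1],[0,0,0,-4.4,0,0,-0.1],[0,0,0,-4.7,0,0,-0.1],[0,0,0,-4.7,0,0,-0.1],[0,0,0,-4.7,0,0,-0.1]]
  ]
}}

```text
time_s: 6.97
ee_pos: [0.5214, -0.3805, 0.1071]
ee_rot: [-180.0, -0.0, 127.6]
wrist_force: [0.1, -0.0, -0.4]
opening: 0.453
grasp_force: 0.0
```

```bash
python3 -c "
from h import *
import cv2
where()
a=snapshot('side')[170:300,225:365]; cv2.imwrite('pics/s5.png',cv2.resize(a,None,fx=4.6,fy=4.6,interpolation=2))
"
```

```text
t 6.9667 chute xy [-29.4  -0.9] z 0.1071 rot [-1.7999e+02 -1.0000e-02  1.2758e+02] F [ 0.1 -0.  -0.4] op 0.4526258830473383
```

View pics/s5.png

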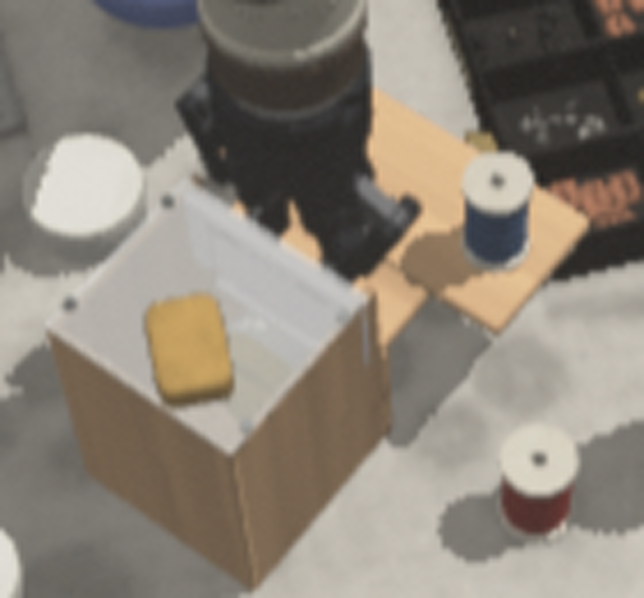

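The tin is no longer on the deck. A faint disc shows inside the box near (260,370). I'll draw back and rise clear, then check.

>>> {"fn": "jog_arm", "kwargs": {
  "moves": [
    [[0,0,0,1.5,0,0,-0.1],[0,0,0,4,0,0,-0.1],[0,0,0,8,0,0,-0.1],[0,0,0,12,0,-1,-0.1],[0,0,0,13,0,-5,-0.1],[0,0,0,13,0,-9,-0.1],[0,0,0,17,0,-13,-0.1],[0,0,0,20,0,-15,-0.1],[0,0,0,20,0,-15,-0.1],[0,0,0,20,0,-15,-0.1],[0,0,0,20,0,-15,-0.1]]
  ]
}}

```text
time_s: 7.93
ee_pos: [0.3997, -0.2219, 0.2576]
ee_rot: [180.0, 0.1, 127.6]
wrist_force: [-0.7, -0.3, -0.5]
opening: 0.451
grasp_force: 0.0
```

```bash
python3 -c "
from h import *
import cv2
where()
a=snapshot('side')[185:300,230:345]; b=snapshot('top')[145:260,290:405]
f=lambda i:cv2.convertScaleAbs(cv2.resize(i,(400,400),interpolation=2),alpha=1.2)
cv2.imwrite('pics/e.png',np.hstack([f(a),f(b)]))
"
```

```text
t 7.9333 chute xy [-229.3   -0.6] z 0.2576 rot [1.7997e+02 1.1000e-01 1.2762e+02] F [-0.7 -0.3 -0.5] op 0.45096406815122186
```

View pics/e.png

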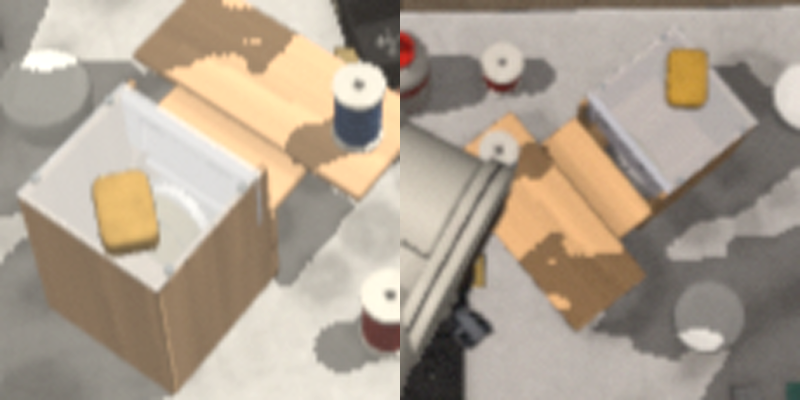

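The deck is empty. A round outline shows through the clear roof at about (180,222) in the left half, so the tin is in the box. The flap plane looks shut, and the spool (358,85) and wax (126,210) are where they were.

```bash
python3 -c "
from cell import *
print(hand_in())"
```

```text
the job is handed in; nothing more can be done
None
```

The job is handed in after about 8 s of the allowed 38 s: the last pictures show the tin in the box, the flap shut, and the spool and wax in place, but the hand-in gave no verdict back.

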